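# Tuck the light-shield strip under the lapped seal flap and hold it flat

### The job

Take the black light-shield strip by its orange fin and tuck its white-lined edge under the brass flap on the aluminium floor panel, squarely and far enough that the whole white line has gone under the flap's lip, without lifting the flap or disturbing the other parts on the bench. Then press the strip down flat on the panel with roughly 10 N and finish like that: still gripping the fin and pressing, not letting go.

Things in the scene. Friction and masses are not known exactly. Their poses are not given: they have to be found in the camera images.
- strip: Loose black plate, 90 (x) x 110 (y) x 4 mm, about 130 g, flat on the bench. Origin: centre of its underside, z up. The edge to tuck is at x = +45; a white line runs along y over its top at x = 22 to 25, its rear side 23 mm behind that edge. The upright orange fin, 36 (x) x 10 (y) mm, is centred at x = -15, y = 0, its top 38 mm above the underside; pinch it across y.
- fin (a point): Point in the fin's middle, at strip x = -15, y = 0 mm, 26 mm above the strip's underside.
- edge (a point): Middle of the strip's edge to tuck, on its underside (strip x = +45 mm).
- line_left (a point): Left (+y) end of the white line's rear side, on the top: strip x = 22, y = +55 mm, 23 mm behind the edge to tuck.
- line_right (a point): Right (-y) end of the white line's rear side, on the top: strip x = 22, y = -55 mm.
- board: Fixed aluminium panel, 200 (x) x 180 (y) x 12 mm. Origin: centre of its underside, z up. The strip goes in along +x. Bare from x = -100 to 20; the flap covers x = 20 to 90, y = -80 to 80, its underside 8 mm above the panel's top. Under it dark spacers at both sides leave y = -70 to 70 free (140 mm); a dark back bar stands at x = 82, 62 mm behind the lip.
- lip (a point): Point on the panel's top straight below the middle of the flap's free edge (board x = 20, y = 0, z = 12 mm); axes as the panel's, +x points in under the flap.
- flap (a joint): Brass flap, 70 x 160 x 4 mm, 80 g, hinged at its far edge (board x = 90 mm) about y; 0 = lying shut (level, resting on the spacers), grows in rad as its free edge is lifted; it falls back by its weight.
- expander: Bystander: silver beam-expander barrel standing on end, up to 42 mm in diameter, 110 mm tall. Origin: centre of its underside.
- post0: Bystander: blue post holder, foot 50 mm in diameter, 75 mm tall. Origin: centre of its underside.
- post1: Bystander: the other, equal blue post holder. Origin: centre of its underside.
- ferrule: Bystander: white ceramic ferrule block, 35 x 30 x 22 mm. Origin: centre of its underside.

How it is judged:
By the outcome, as a careful person would: the job done as asked, in the order asked, and still so for the second after the job is handed in, while the arm keeps its last pose, push and grip.
It also fails if it takes over 45 s, if anything falls off the work surface, if the arm or the gripper's body presses on something with over 40 N, if the wrist force passes 120 N, or if a joint passes its speed limit or range.

### The arm

A 6-joint arm with a two-finger parallel gripper is mounted at the origin on the work surface. World frame = base frame: x ahead of the robot, y to its left, z up, the work surface at z = 0. Lengths are in m, angles in degrees, forces in N, time in s.
With the tool pointing down it reaches from about 0.3 to 0.75 m from the base axis. Payload 8.5 kg.
Tool frame: the origin (TCP) lies at the very end of the fingers, on their centre line; the grasp point (between the pads) lies 19 mm behind it; z points along the fingers, y is the line along which they close (so a half turn about z gives the same grasp; the last joint's range is limited). The gripper opens to 85 mm and grips with 20 to 120 N. Pads are 22 mm wide; open, the fingers measure 114 mm over their backs; the gripper's body (76 mm by 85 mm) begins 54 mm behind the grasp point. The pads swing forward as they close: fully open they stand 13 mm farther back than shut.
Start: joints at [56.992, 21.807, 74.336, -0, 83.858, -12.336], TCP at [0.194, 0.515, 0.231] pointing down, gripper open.
Joint ranges: [-178.18, 178.18], [-50.72, 133.34], [12.68, 142.11], [-81.47, 261.47], [9.98, 163.14], [-165.26, 165.26]. Speed limits (degrees/s): [136.94, 136.94, 180, 180, 180, 180].

### API

Orientations are given as a 3x3 rotation matrix whose columns are the frame's x, y, z axes.
In Python, from rig import env, optics, spotter gives the robot as it stands.
- The arm moves only by the shell command python3 -m crank 'ROWS' [FORCE]. ROWS is JSON, one flat list of numbers, 5 for each row, row after row: the finger opening in cm, from 0 to 8.54, then the shift along the tool's x, y, z in cm, then the turn about the tool's z in rad. A call has exactly 8 rows; each row shifts and turns the commanded pose from where the row before left it, along the tool's axes as they then stand; what a row does not reach is not made up. A row lasts 1/12 s, in which the tool goes at most 41.7 mm and 7.16 degrees, less where a joint would pass 70% of its speed; a pose out of reach is approached as far as the arm can. A call is refused whole if a number of a shift passes 4.17 or a number of a turn 0.125, either way. A call with a gripper value outside its range is refused whole. The fingers move at their own pace and stop on an object; FORCE is the grip in N (left out, the last holds). Time passes only in rows, so rows that do not move let the fingers close, or fill a call up. It gives the time, the measured TCP pose, the force, the opening and the grip force at its end, in the units of the state.
- env.observe(): the state, without advancing time (a new reading comes with each control period).
- optics.get_image(name): name is "scene" or "side" or "wrist"; returns a dict with "color" (384x512x3 uint8, red, green, blue), "intrinsics" (3x3 intrinsics, pixels), "pose" (4x4, takes a point from camera to world coordinates). Camera axes: x right, y up, looking along -z (the intrinsics and any distortion apply to the point x, -y, -z); pixel columns grow to the right and rows downward; lengths in m; the calibration is good to about 2 mm. The wrist camera is an equidistant fisheye: a pixel r from the principal point sees the ray r / f radians off the axis. A picture is of the moment at which its call begins. There is no depth.
- env.close_job(): hands the job in; it is judged then, once.
Trained networks look in a picture, given as the dict that the camera call returned (one of the last four; its "shot" number tells which), for a name from the list of things; names that differ only in an ending like _2 or _b are one class to them, and where a whole thing is asked for, a point or a joint stands for the part that bears it (a point fixed in the world has none). Each returns a list of dicts, best first, with "score" (0 to 1); they miss things now and then, are a little off and sometimes report something else, mostly with a low value. They report only what shows in the picture. A call takes as long as a camera call.
- spotter.look_for(picture, query): "at" ([column, row] as shares, 0 to 1, of the picture: columns of its width, rows of its height, amid what is visible of it).
The state is a dict: "time_s": time; "q": joint angles; "qvel": joint speeds; "joint_efforts": joint torques, N m; "position": TCP position; "tool_rot": TCP orientation; "ft_force": force on the tool from outside, world axes, zero at the start; "wrist_torque": the same for the moment, N m; "grip_width": finger opening in m; "gripper_force": force on a finger pad.
Only numpy, scipy, OpenCV 4.12 (cv2) and the standard library are available. Lean on these libraries where they do the work, as an engineer would, in place of code of your own. Each camera call takes 0.05 s, during which the arm holds its last target. There are 200 camera calls.

## Working session

There is one attempt and no reset: what is moved stays moved. The work goes in short steps, Python scripts to look and compute and a shell command to move; the robot and the scene stay as the last step left them, time stands still between calls to the robot, and variables do not carry over. Pictures are saved under pics/ and viewed, at most 10 in all, crops included, and the job is handed in when it is done.

```bash
ls; mkdir -p pics
cat > h.py <<'E'
import numpy as np, cv2
from rig import env, optics, spotter
def ray(im,at):
    K=np.array(im["intrinsics"]);P=np.array(im["pose"])
    u,v=at
    x=(u-K[0,2])/K[0,0];y=(v-K[1,2])/K[1,1]
    d=np.array([x,-y,-1.]);return P[:3,3],P[:3,:3]@d
def onz(im,at,z):
    o,d=ray(im,at);return o+d*(z-o[2])/d[2]
def proj(im,X):
    K=np.array(im["intrinsics"]);P=np.array(im["pose"])
    c=P[:3,:3].T@(np.array(X)-P[:3,3]);
    return np.array([K[0,2]+K[0,0]*c[0]/-c[2],K[1,2]+K[1,1]*-c[1]/-c[2]])
E
python3 - <<'E'
from h import *
s=env.observe();print(s["time_s"],s["position"],np.round(s["tool_rot"],3))
ims=[]
for n in("scene","side"):
    im=optics.get_image(n);ims.append(im["color"]);print(n,{k:v.shape if k=="color" else v for k,v in im.items()})
    for q in("strip","fin","edge","line_left","line_right","board","lip","flap","expander","post0","post1","ferrule"):
        r=spotter.look_for(im,q)[:2];print(q,[(round(a["score"],2),np.round(np.array(a["at"])*[512,384],1)) for a in r])
    cv2.imwrite(f"pics/{n}0.png",cv2.resize(im["color"][...,::-1],(800,600),interpolation=cv2.INTER_CUBIC))
E
```

```text
pics
0.0 [0.1940082  0.51433104 0.23070491] [[-0.936  0.353 -0.001]
 [ 0.353  0.936 -0.001]
 [ 0.    -0.001 -1.   ]]
scene {'color': (384, 512, 3), 'intrinsics': array([[494.22631709,   0.        , 256.368933  ],
       [  0.        , 494.22631709, 184.78058776],
       [  0.        ,   0.        ,   1.        ]]), 'pose': array([[-0.78638105, -0.39836847,  0.4721307 ,  1.18896357],
       [ 0.61747352, -0.5294194 ,  0.5817573 ,  0.80616465],
       [ 0.01820139,  0.74901112,  0.66230737,  0.9466295 ],
       [ 0.        ,  0.        ,  0.        ,  1.        ]]), 'shot': 1}
strip [(0.72, array([223.1, 160.2])), (0.25, array([159.6, 124.5]))]
fin [(0.78, array([223.4, 160. ]))]
edge [(0.64, array([226.9, 157.7])), (0.58, array([277. , 232.9]))]
line_left [(0.92, array([226.4, 158.1]))]
line_right [(0.98, array([226.6, 160.5]))]
board [(0.58, array([280.4, 233.3])), (0.23, array([156.8, 125.9]))]
lip [(0.71, array([280.8, 237.7]))]
flap [(0.92, array([264.5, 245. ]))]
expander [(0.88, array([239.2, 183.5]))]
post0 [(0.8, array([157.8, 124.8])), (0.63, array([371.5, 281.6]))]
post1 [(0
[... 600 characters left out ...]
[(0.67, array([258.1, 251.4])), (0.5, array([262.8, 191.8]))]
fin [(0.9, array([254.6, 253.9])), (0.29, array([249.4, 172.2]))]
edge [(0.96, array([257.7, 254.4]))]
line_left [(0.72, array([259.3, 252.9])), (0.36, array([261.1, 163.7]))]
line_right [(0.72, array([257.9, 251.9]))]
board [(0.92, array([249.9, 170. ])), (0.19, array([259.6, 254.6]))]
lip [(0.67, array([245.3, 173.1]))]
flap [(0.9, array([260.9, 161.1])), (0.24, array([260.6, 254.3]))]
expander [(0.58, array([262.4, 192.3]))]
post0 [(0.66, array([211.5, 130. ])), (0.6, array([318. , 303.4]))]
post1 [(0.66, array([211.5, 130. ])), (0.6, array([318. , 303.4]))]
ferrule [(0.67, array([245.8, 175.5])), (0.55, array([231.6, 207.2]))]
```

View pics/scene0.png

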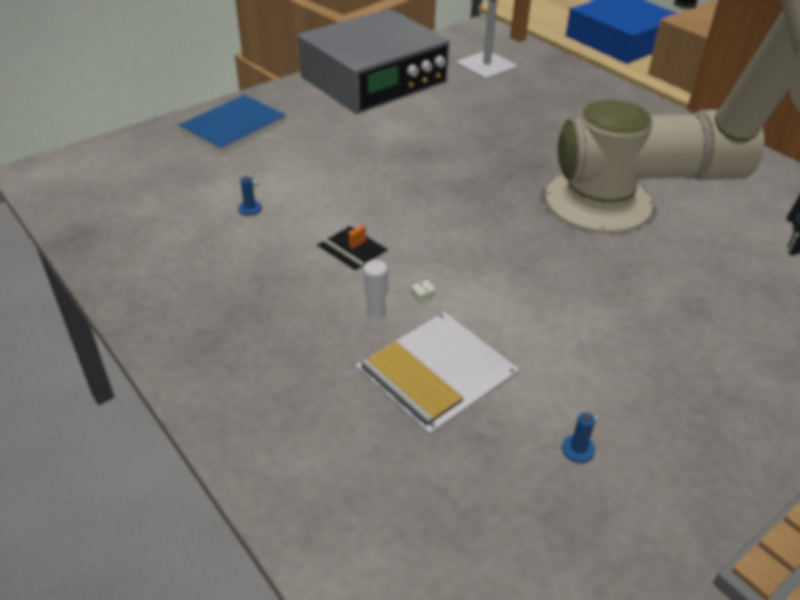

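View pics/side0.png

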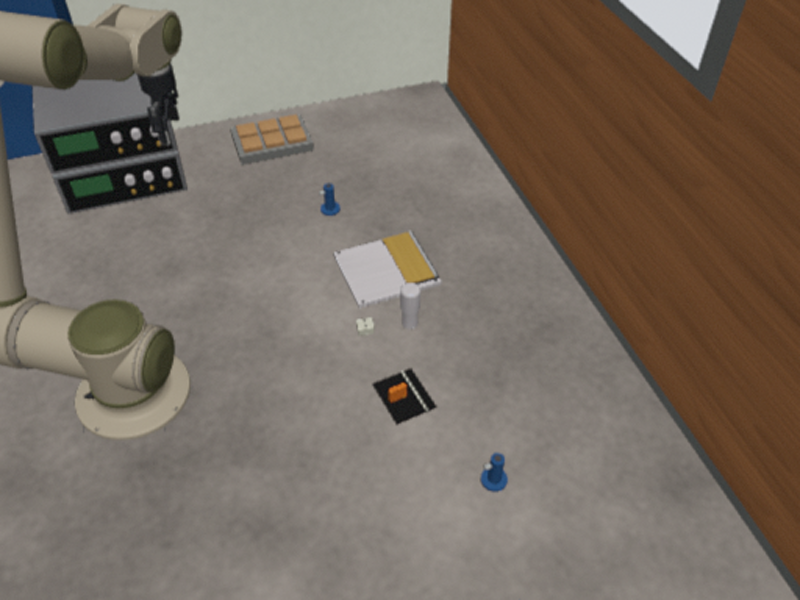

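The scene view shows the strip at about (352,247), its fin at (357,237) and the white line on the far side. The board is at (440,372) with the flap on its lower-left, and the expander (375,290) stands between strip and board. The side view shows the strip at (404,396), the line to its right, the board at (388,268) and the ferrule at (365,326).

```bash
cat > fit.py <<'E'
from h import *
from scipy.optimize import least_squares
def T(p,X,z0=0):
    c,s=np.cos(p[2]),np.sin(p[2]);X=np.atleast_2d(X)
    return np.c_[p[0]+c*X[:,0]-s*X[:,1],p[1]+s*X[:,0]+c*X[:,1],X[:,2]+z0]
E
python3 - <<'E'
from fit import *
sc=optics.get_image("scene");sd=optics.get_image("side")
# rough, by ground corners
S=1/1.5625
for nm,z,a,b in(("strip",.004,[(317,244),(347,227),(388,250),(357,268)],[(373,383),(410,369),(436,406),(397,423)]),
 ("board",.012,[(443,314),(519,369),(432,431),(357,366)],[(335,252),(410,232),(440,280),(362,304)]),
 ("flap",.024,[(397,342),(463,399),(432,418),(365,362)],[(384,238),(410,232),(437,276),(409,284)])):
    for im,c in((sc,a),(sd,b)):
        print(nm,[np.round(onz(im,np.array(p)*S,z)[:2],3).tolist() for p in c])
for nm,a,b in(("expander",(375,318),(410,329)),("ferrule",(423,294),(365,331)),("p0",(249,209),(494,482)),("p1",(579,450),(330,210))):
    print(nm,np.round(onz(sc,np.array(a)*S,0)[:2],3),np.round(onz(sd,np.array(b)*S,0)[:2],3))
def up(im,c,w,h):
    x,y=c;return cv2.resize(im["color"][y-h//2:y+h//2,x-w//2:x+w//2,::-1],(400,300),interpolation=cv2.INTER_CUBIC)
cv2.imwrite("pics/crops.png",np.vstack([np.hstack([up(sc,(226,160),80,60),up(sc,(280,238),120,90)]),np.hstack([up(sd,(258,254),80,60),up(sd,(248,172),120,90)])]))
E
```

```text
strip [[0.566, -0.225], [0.487, -0.235], [0.466, -0.126], [0.546, -0.118]]
strip [[0.469, -0.136], [0.552, -0.126], [0.57, -0.23], [0.483, -0.243]]
board [[0.504, 0.083], [0.49, 0.259], [0.685, 0.27], [0.698, 0.093]]
board [[0.498, 0.254], [0.69, 0.264], [0.7, 0.088], [0.51, 0.074]]
flap [[0.619, 0.098], [0.614, 0.258], [0.676, 0.257], [0.689, 0.103]]
flap [[0.619, 0.251], [0.685, 0.251], [0.693, 0.091], [0.625, 0.088]]
expander [0.599 0.009] [ 0.59  -0.019]
ferrule [0.49  0.011] [0.495 0.007]
p0 [ 0.612 -0.412] [ 0.612 -0.422]
p1 [0.526 0.424] [0.531 0.419]
```

View pics/crops.png

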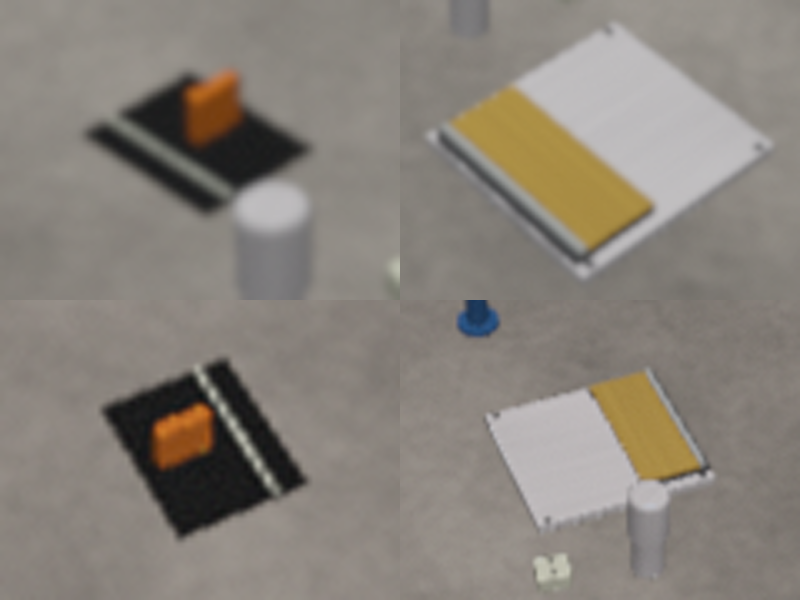

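Run:
```python
from fit import *
sc=optics.get_image("scene");sd=optics.get_image("side")
def fit(dims,z,order,A,B,x0):
    X=np.array([[sx*dims[0]/2,sy*dims[1]/2,z] for sx,sy in order])
    f=lambda p:np.concatenate([(proj(sc,x)-a) for x,a in zip(T(p,X),A)]+[(proj(sd,x)-b) for x,b in zip(T(p,X),B)])
    r=least_squares(f,x0,loss="soft_l1");print(np.round(r.x[:2],4),np.degrees(r.x[2]).round(2),np.round(r.fun,1));return r.x
# corner order: (-x,+y),(+x,+y),(+x,-y),(-x,-y)
o=[(-1,1),(1,1),(1,-1),(-1,-1)]
A=np.array([(312,150),(208,213),(85,132),(188,70)])/5+[186,130]
B=np.array([(103,110),(225,58),(307,182),(180,238)])/5+[218,224]
fit((.09,.11),.004,o,A,B,(.518,-.181,.12))
A=np.array([(372,147),(184,278),(26,135),(215,22)])/(10/3)+[220,193]
B=np.array([(87,115),(248,69),(314,174),(143,230)])/(10/3)+[188,127]
fit((.2,.18),.012,o,A,B,(.596,.172,.06))
```

```text
[ 0.517  -0.1811] 8.3 [-1.  -1.3 -1.5 -0.5 -1.7 -0.5 -1.  -0.5 -1.3 -1.1 -0.7 -0.9 -0.6 -0.8
 -1.  -0.9]
[0.5958 0.1735] 2.96 [ 0.2 -0.8 -0.8  0.3 -1.   0.3 -1.  -0.2 -1.9 -0.5 -0.1 -0.1 -0.6 -0.1
 -2.1 -1.7]
```

```bash
R='[8.5,-2.2,-2.3,0,0,8.5,-2.2,-2.3,0,0,8.5,-2.2,-2.3,0,0,8.5,-2.2,-2.3,0,0,8.5,-2.2,-2.3,0,0,8.5,-2.2,-2.3,0,0,8.5,-2.2,-2.3,0,0,8.5,-2.2,-2.3,0,0]' ; python3 -m crank '[8.5,-2.2,-2.3,0,0,8.5,-2.2,-2.3,0,0,8.5,-2.2,-2.3,0,0,8.5,-2.2,-2.3,0,0,8.5,-2.2,-2.3,0,0,8.5,-2.2,-2.3,0,0,8.5,-2.2,-2.3,0,0,8.5,-2.2,-2.3,0,0]' 60
```

```text
time_s: 2.17
position: [0.2941, 0.2789, 0.2315]
tool_rot: [[-0.936, 0.353, 0.001], [0.353, 0.936, 0.0], [-0.0, 0.0, -1.0]]
ft_force: [1.1, 0.1, 0.1]
grip_width: 0.0852
gripper_force: 0.0
```

```bash
python3 -m crank '[8.5,-2.2,-2.3,0,0,8.5,-2.2,-2.3,0,0,8.5,-2.2,-2.3,0,0,8.5,-2.2,-2.3,0,0,8.5,-2.2,-2.3,0,0,8.5,-2.2,-2.3,0,0,8.5,-2.2,-2.3,0,0,8.5,-2.2,-2.3,0,0]'
```

```text
time_s: 2.83
position: [0.3939, 0.0444, 0.2316]
tool_rot: [[-0.936, 0.353, 0.001], [0.353, 0.936, -0.0], [-0.001, 0.0, -1.0]]
ft_force: [-0.6, 0.4, 0.3]
grip_width: 0.0846
gripper_force: 0.0
```

```bash
python3 -m crank '[8.5,-2.2,-2.3,0,0,8.5,-2.2,-2.3,0,0,8.5,-2.2,-2.3,0,0,8.5,-2.2,-2.3,0,0,8.5,-2.2,-2.3,0,0,8.5,-2.2,-2.3,0,0,8.5,-2.2,-2.3,0,0,8.5,-2.2,-2.3,0,0]'
```

```text
time_s: 3.5
position: [0.4937, -0.1899, 0.2313]
tool_rot: [[-0.936, 0.353, 0.0], [0.353, 0.936, -0.0], [-0.0, 0.0, -1.0]]
ft_force: [0.1, 0.8, 0.2]
grip_width: 0.0848
gripper_force: 0.0
```

```bash
python3 -m crank '[8.5,0,0,0,-0.1,8.5,0,0,0,-0.1,8.5,0,0,0,-0.1,8.5,0,0,0,-0.1,8.5,0,0,0,-0.1,8.5,0,0,0,0,8.5,0,0,0,0,8.5,0,0,0,0]'
```

```text
time_s: 4.17
position: [0.4933, -0.1883, 0.2313]
tool_rot: [[-0.991, -0.136, 0.0], [-0.136, 0.991, 0.0], [-0.0, 0.0, -1.0]]
ft_force: [0.1, 0.7, -0.2]
grip_width: 0.0851
gripper_force: 0.0
```

```bash
cat >> h.py <<'E'
def wray(im,at):
    K=np.array(im["intrinsics"]);P=np.array(im["pose"])
    x=(at[0]-K[0,2])/K[0,0];y=(at[1]-K[1,2])/K[1,1];r=np.hypot(x,y)+1e-12
    d=np.array([np.sin(r)*x/r,-np.sin(r)*y/r,-np.cos(r)]);return P[:3,3],P[:3,:3]@d
def wonz(im,at,z):
    o,d=wray(im,at);return o+d*(z-o[2])/d[2]
E
python3 - <<'E'
from h import *
im=optics.get_image("wrist");c=im["color"].astype(int);print(im["intrinsics"],im["pose"])
cv2.imwrite("pics/w1.png",cv2.resize(im["color"][...,::-1],(800,600),interpolation=cv2.INTER_CUBIC))
m=(c[...,0]>150)&(c[...,2]<90)&(c[...,1]<150)
v,u=np.nonzero(m);print(len(u),u.mean(),v.mean(),u.min(),u.max(),v.min(),v.max())
E
```

```text
[[297.31863964   0.         259.70806928]
 [  0.         297.31863964 190.97232595]
 [  0.           0.           1.        ]] [[-1.35642009e-01 -9.47905766e-01 -2.88228910e-01  4.20625350e-01]
 [ 9.90757840e-01 -1.29662489e-01 -3.98314054e-02 -1.97664413e-01]
 [ 3.83940970e-04 -2.90967864e-01  9.56732750e-01  3.73644343e-01]
 [ 0.00000000e+00  0.00000000e+00  0.00000000e+00  1.00000000e+00]]
225 260.4222222222222 173.34666666666666 257 264 159 187
```

View pics/w1.png

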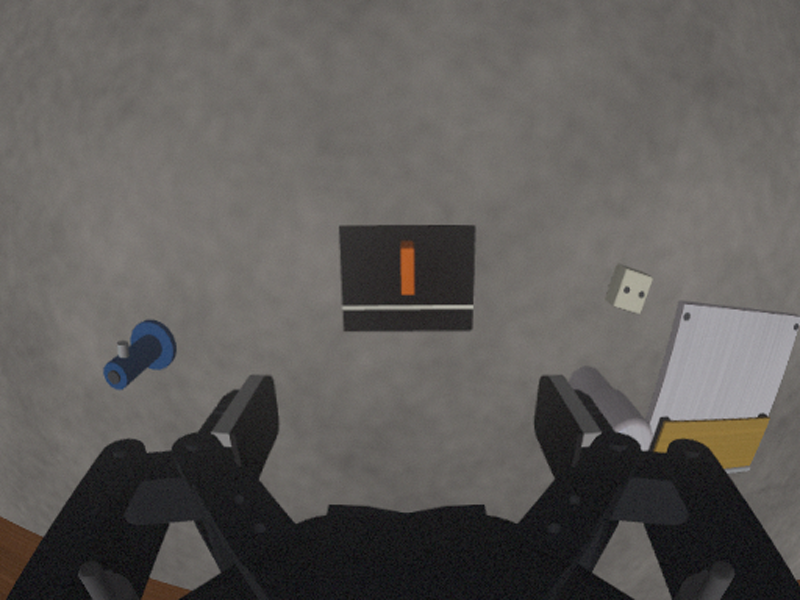

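The wrist view shows the strip at corners (340,226), (475,226), (473,330) and (344,330), with the fin at (407,270) and the line at row 307. It is well aligned with the tool. The board is on the right, with the expander in front of it at (620,410).

Run:
```python
from h import *
im=optics.get_image("wrist")
f=lambda p,z:wonz(im,(np.array(p)+.5)/1.5625-.5,z)[:2]
C=[f(p,.004) for p in((340,226),(475,226),(473,330),(344,330))]
print(np.round(C,4),np.mean(C,0))
for a,b in((0,3),(1,2)):
    d=C[b]-C[a];print(np.linalg.norm(d),np.degrees(np.arctan2(d[1],d[0])))
for a,b in((0,1),(3,2)):
    d=C[b]-C[a];print(np.linalg.norm(d),np.degrees(np.arctan2(-d[0],d[1])))
print("fin top ends",f((407,248),.038),f((407,295),.038), "ferrule",f((633,295),.022),"board near-left corner",f((683,303),.012),f((799,316),.012))
```

```text
[[ 0.4786 -0.2433]
 [ 0.4638 -0.1356]
 [ 0.552  -0.1216]
 [ 0.567  -0.2311]] [ 0.5153302 -0.1828891]
0.08918787591425939 7.893197818450546
0.08927920368356237 8.966199253832537
0.10875982557655811 7.842136709916497
0.11043178760418002 7.8036483269028425
fin top ends [ 0.48314605 -0.18829313] [ 0.51877865 -0.18337694] ferrule [0.49678005 0.00959465] board near-left corner [0.49871942 0.07294546] [0.49036374 0.24982027]
```

```bash
python3 -m crank '[8.5,-0.4,0.1,3.5,0,8.5,-0.4,0.1,3.5,0,8.5,0,0,3.5,0,8.5,0,0,3.5,0,8.5,0,0,3.5,0,8.5,0,0,2.7,0,8.5,0,0,1.0,0,8.5,0,0,1.0,0]'
```

```text
time_s: 4.93
position: [0.5009, -0.1852, 0.0086]
tool_rot: [[-0.99, -0.138, -0.001], [-0.138, 0.99, 0.001], [0.001, 0.001, -1.0]]
ft_force: [0.8, 0.2, 0.2]
grip_width: 0.0851
gripper_force: 0.0
```

```bash
python3 -m crank '[1,0,0,0,0,0.5,0,0,0,0,0.5,0,0,0,0,0.5,0,0,0,0,0.5,0,0,0,0,0.5,0,0,0,0,0.5,0,0,0,0,0.5,0,0,0,0]' 80
```

```text
time_s: 5.6
position: [0.5013, -0.1854, 0.0102]
tool_rot: [[-0.99, -0.139, 0.001], [-0.139, 0.99, -0.001], [-0.001, -0.001, -1.0]]
ft_force: [-0.4, 0.7, 5.8]
grip_width: 0.0082
gripper_force: 79.0
```

```bash
python3 -m crank '[0.5,0,0,-0.5,0,0.5,0,0,-1,0,0.5,0,0,-2.5,0,0.5,0,0,-3,0,0.5,0,0,-3,0,0.5,0,0,-3,0,0.5,0,0,-2,0,0.5,0,0,-1.0,0]'
```

```text
time_s: 6.27
position: [0.5015, -0.1855, 0.1732]
tool_rot: [[-0.99, -0.139, 0.004], [-0.139, 0.99, -0.003], [-0.004, -0.003, -1.0]]
ft_force: [0.3, -0.1, -1.1]
grip_width: 0.0084
gripper_force: 78.1
```

Run:
```python
from h import *
im=optics.get_image("wrist");s=env.observe();print(s["position"],s["ft_force"],s["grip_width"])
cv2.imwrite("pics/w2.png",cv2.resize(im["color"][...,::-1],(800,600),interpolation=cv2.INTER_CUBIC))
```

```text
[ 0.50181906 -0.1856282   0.17379144] [-0.51650159 -0.38579826  0.28139548] 0.008725566609829434
```

View pics/w2.png

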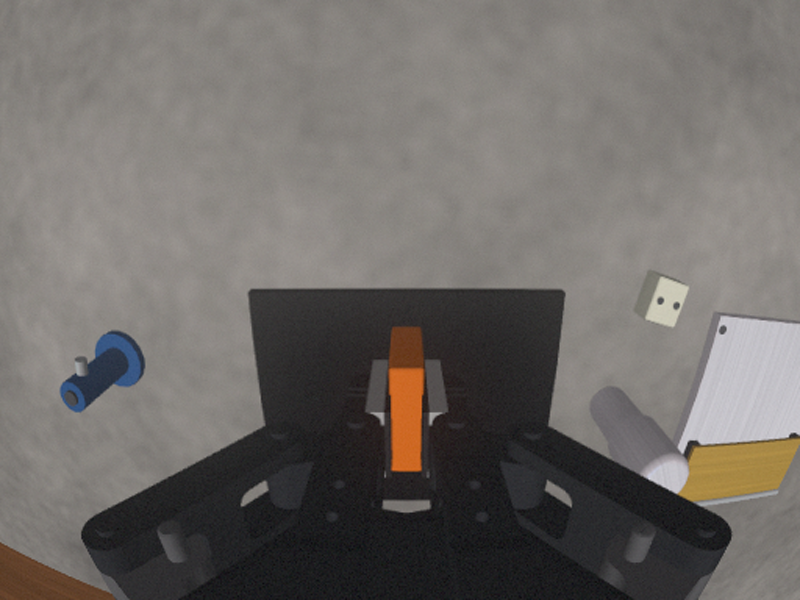

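The strip hangs square in the grip: rear corners at (249,290) and (564,290), fin at (406,400). Next I move it above the panel.

```bash
python3 -m crank '[0.5,0,0,0,0.045,0.5,0,0,0,0.045,0.5,-0.5,1.5,0,0,0.5,-0.5,2.7,0,0,0.5,-0.5,3,0,0,0.5,-0.5,3,0,0,0.5,-0.5,3,0,0,0.5,-0.5,3,0,0]'
```

```text
time_s: 6.98
position: [0.5224, -0.0204, 0.1692]
tool_rot: [[-0.999, -0.049, -0.001], [-0.049, 0.999, 0.0], [0.001, 0.0, -1.0]]
ft_force: [0.6, -0.4, -0.2]
grip_width: 0.0085
gripper_force: 78.1
```

```bash
python3 -m crank '[0.5,-0.5,3,0,0,0.5,-0.5,3,0,0,0.5,-0.5,3,0,0,0.5,-0.5,3,0,0,0.5,-0.5,3,0,0,0.5,-0.5,2.7,0,0,0.5,-0.2,1.5,0,0,0.5,0,0,0,0]'
python3 - <<'E'
from h import *
f=np.concatenate
im=optics.get_image("wrist");s=env.observe();print(s["time_s"],s["position"],np.round(s["tool_rot"],3),s["ft_force"],s["grip_width"])
cv2.imwrite("pics/w3.png",cv2.resize(im["color"][...,::-1],(800,600),interpolation=cv2.INTER_CUBIC))
im=optics.get_image("side");x,y=260,165
cv2.imwrite("pics/s3.png",cv2.resize(im["color"][y-75:y+75,x-100:x+100,::-1],(800,600),interpolation=cv2.INTER_CUBIC))
E
```

```text
time_s: 7.65
position: [0.5448, 0.1742, 0.1689]
tool_rot: [[-0.999, -0.053, -0.001], [-0.053, 0.999, 0.001], [0.001, 0.001, -1.0]]
ft_force: [-0.3, -0.3, -1.2]
grip_width: 0.0088
gripper_force: 78.2
7.7 [0.54488236 0.1725857  0.16891916] [[-0.999 -0.052 -0.001]
 [-0.052  0.999 -0.   ]
 [ 0.001 -0.    -1.   ]] [-0.24653532 -0.16230561 -1.59337259] 0.00883193995365341
```

View pics/w3.png

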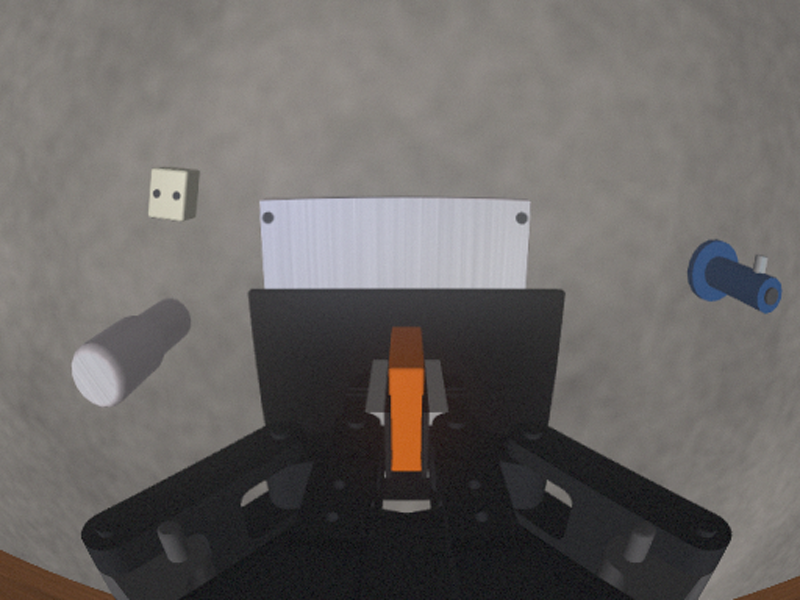

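Panel rear corners show at (260,201) and (529,201), and the strip's rear edge at row 290. The two look parallel and nearly centred.

Run:
```python
from h import *
im=optics.get_image("wrist");s=env.observe();p=np.array(s["position"]);R=np.array(s["tool_rot"])
f=lambda p,z:wonz(im,(np.array(p)+.5)/1.5625-.5,z)
a,b=f((260,201),.012),f((529,201),.012);d=b-a
print("board rear corners",a,b,np.linalg.norm(d),np.degrees(np.arctan2(-d[0],d[1])))
y=np.degrees(np.arctan2(-d[0],d[1]));n=d/np.linalg.norm(d);xb=np.array([n[1],-n[0],0])
print("center",(a+b)/2+.1*xb,"lip",(a+b)/2+.12*xb)
for h in(.004,.0,-.004,-.008):
    z=p[2]+h;a,b=f((249,290),z),f((564,290),z);d=b-a
    print(h,np.linalg.norm(d),np.degrees(np.arctan2(-d[0],d[1])),"rear mid rel TCP in tool",R.T@((a+b)/2-p))
```

```text
board rear corners [0.49970856 0.07298185 0.012     ] [0.49148568 0.25036765 0.012     ] 0.1775762927037902 2.6540985125554886
center [0.59548985 0.16630537 0.012     ] lip [0.61546839 0.16723149 0.012     ]
0.004 0.10132398432765123 2.8613731971277465 rear mid rel TCP in tool [ 0.03428737  0.00141287 -0.00397018]
0.0 0.1042548635621416 2.861373197127739 rear mid rel TCP in tool [3.31565152e-02 1.42013515e-03 2.88207524e-05]
-0.004 0.10718574279663198 2.861373197127732 rear mid rel TCP in tool [0.03202566 0.0014274  0.00402782]
-0.008 0.11011662203112235 2.8613731971277248 rear mid rel TCP in tool [0.03089481 0.00143467 0.00802682]
```

View pics/s3.png

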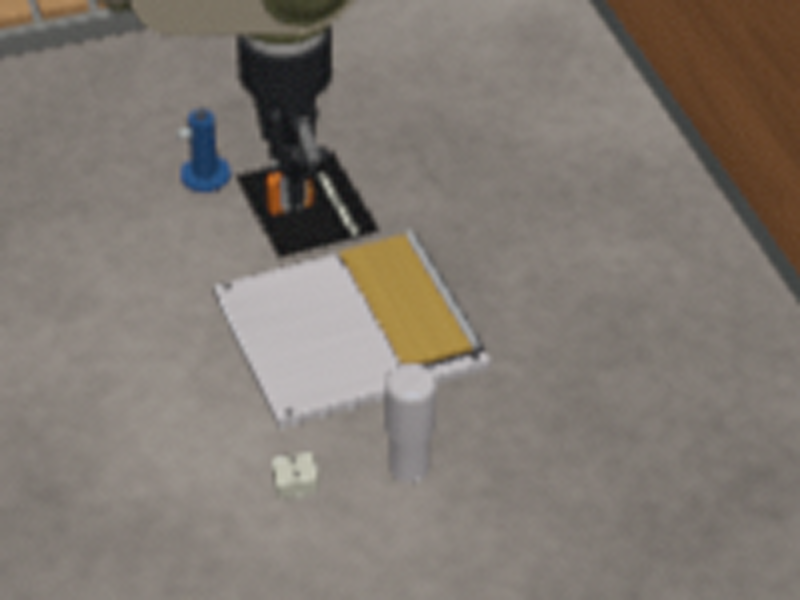

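```bash
python3 -m crank '[0.5,0.3,-0.2,1,0,0.5,0.3,-0.3,1.5,0,0.5,0,0,2,0,0.5,0,0,2.2,0,0.5,0,0,2,0,0.5,0,0,2,0,0.5,0,0,1,0,0.5,0,0,0,0]'
python3 - <<'E'
from h import *
im=optics.get_image("wrist");s=env.observe();print(s["time_s"],s["position"],np.round(s["tool_rot"],3),s["ft_force"],s["grip_width"])
sc=optics.get_image("scene");x,y=280,225
w=cv2.resize(im["color"][80:320,96:416,::-1],(400,300),interpolation=cv2.INTER_CUBIC)
g=cv2.resize(sc["color"][y-60:y+60,x-80:x+80,::-1],(400,300),interpolation=cv2.INTER_CUBIC)
sd=optics.get_image("side");x,y=250,165
g2=cv2.resize(sd["color"][y-60:y+60,x-80:x+80,::-1],(400,300),interpolation=cv2.INTER_CUBIC)
cv2.imwrite("pics/m4.png",np.vstack([cv2.resize(im["color"][...,::-1],(400,300)),w])); cv2.imwrite("pics/m4.png",np.hstack([np.vstack([cv2.resize(im["color"][...,::-1],(400,300)),w]),np.vstack([g,g2])]))
E
```

```text
time_s: 8.47
position: [0.5387, 0.165, 0.0505]
tool_rot: [[-0.999, -0.048, -0.004], [-0.048, 0.999, -0.0], [0.004, -0.0, -1.0]]
ft_force: [-0.6, 1.1, -1.3]
grip_width: 0.0087
gripper_force: 78.2
8.5167 [0.53951348 0.16536929 0.0519878 ] [[-0.999 -0.048 -0.002]
 [-0.048  0.999 -0.   ]
 [ 0.002 -0.    -1.   ]] [-0.14785556  0.38213286 -1.32809815] 0.008769717707399387
```

View pics/m4.png

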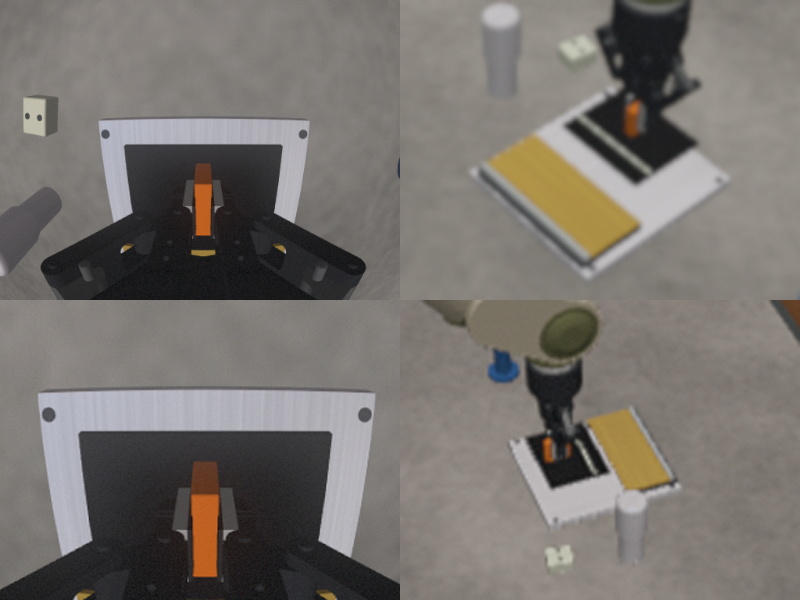

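Top-left and lower-left (wrist): the panel spans columns 38–375 in the lower crop and the strip 79–332, so it is centred to about 1 mm and parallel. The scene and side crops agree, with the edge short of the lip. I'll compute the depth and touch down.

```bash
python3 - <<'E'
from h import *
im=optics.get_image("wrist");s=env.observe();p=np.array(s["position"]);R=np.array(s["tool_rot"])
a,b=[wonz(im,q,.012) for q in((126.4,153.6),(396,153.6))];d=b-a
print(np.linalg.norm(d),np.degrees(np.arctan2(-d[0],d[1])),R.T@((a+b)/2-p))
for h in(-.006,-.008):
    a,b=[wonz(im,q,p[2]+h) for q in((159.3,185.5),(361.5,185.5))];d=b-a
    print(np.linalg.norm(d),R.T@((a+b)/2-p))
E
python3 -m crank '[0.5,0,0,1,0,0.5,0,0,0.8,0,0.5,0,0,0.4,0,0.5,0,0,0.2,0,0.5,0,0,0.1,0,0.5,0,0,0.1,0,0.5,0,0,0.1,0,0.5,0,0,0,0]'
```

```text
0.18071614957626386 2.7922053692665605 [0.04373397 0.00172702 0.0415233 ]
0.10888841214255349 [0.03143867 0.00094767 0.00592818]
0.11035987852752974 [0.03087287 0.0009539  0.00792948]
time_s: 9.33
position: [0.5397, 0.1662, 0.0253]
tool_rot: [[-0.999, -0.049, 0.0], [-0.049, 0.999, 0.0], [-0.0, -0.0, -1.0]]
ft_force: [-0.3, -0.7, -1.5]
grip_width: 0.0084
gripper_force: 78.2
```

```bash
python3 -m crank '[0.5,0,0,0.1,0,0.5,0,0,0.05,0,0.5,0,0,0.05,0,0.5,0,0,0.05,0,0.5,0,0,0.05,0,0.5,0,0,0,0,0.5,0,0,0,0,0.5,0,0,0,0]'
```

```text
time_s: 10.0
position: [0.5397, 0.1661, 0.0223]
tool_rot: [[-0.999, -0.049, 0.0], [-0.049, 0.999, 0.0], [-0.0, 0.0, -1.0]]
ft_force: [0.2, -0.2, -0.3]
grip_width: 0.0085
gripper_force: 78.3
```

```bash
python3 -m crank '[0.5,0,0,0.03,0,0.5,0,0,0.03,0,0.5,0,0,0.03,0,0.5,0,0,0.03,0,0.5,0,0,0,0,0.5,0,0,0,0,0.5,0,0,0,0,0.5,0,0,0,0]'
```

```text
time_s: 10.67
position: [0.5397, 0.1661, 0.0222]
tool_rot: [[-0.999, -0.049, 0.001], [-0.049, 0.999, -0.0], [-0.001, -0.0, -1.0]]
ft_force: [-3.8, -1.1, 9.8]
grip_width: 0.0085
gripper_force: 80.1
```

```bash
python3 -m crank '[0.5,0,0,-0.22,0,0.5,0,0,0,0,0.5,-0.3,0,0,0,0.5,-0.4,0,0,0,0.5,-0.4,0,0,0,0.5,-0.4,0,0,0,0.5,-0.3,0,0,0,0.5,0,0,0,0]'
```

```text
time_s: 11.33
position: [0.5584, 0.167, 0.0232]
tool_rot: [[-0.999, -0.049, 0.0], [-0.049, 0.999, 0.0], [-0.0, 0.0, -1.0]]
ft_force: [0.8, 0.9, -1.4]
grip_width: 0.0085
gripper_force: 78.4
```

```bash
python3 -m crank '[0.5,-0.3,0,0,0,0.5,-0.5,0,0,0,0.5,-0.5,0,0,0,0.5,-0.5,0,0,0,0.5,-0.5,0,0,0,0.5,-0.5,0,0,0,0.5,-0.25,0,0,0,0.5,0,0,0,0]'
```

```text
time_s: 12.0
position: [0.5887, 0.1685, 0.0232]
tool_rot: [[-0.999, -0.049, 0.0], [-0.049, 0.999, 0.0], [-0.0, 0.0, -1.0]]
ft_force: [0.4, 0.1, -1.6]
grip_width: 0.0085
gripper_force: 78.4
```

Run:
```python
from h import *
im=optics.get_image("wrist")
sc=optics.get_image("scene");x,y=280,232
w=cv2.resize(im["color"][80:320,96:416,::-1],(400,300),interpolation=cv2.INTER_CUBIC)
g=cv2.resize(sc["color"][y-45:y+45,x-60:x+60,::-1],(400,300),interpolation=cv2.INTER_CUBIC)
sd=optics.get_image("side");x,y=250,165
g2=cv2.resize(sd["color"][y-45:y+45,x-60:x+60,::-1],(400,300),interpolation=cv2.INTER_CUBIC)
cv2.imwrite("pics/m5.png",np.hstack([np.vstack([cv2.resize(im["color"][...,::-1],(400,300)),w]),np.vstack([g,g2])]))
```

```text
(no output)
```

View pics/m5.png

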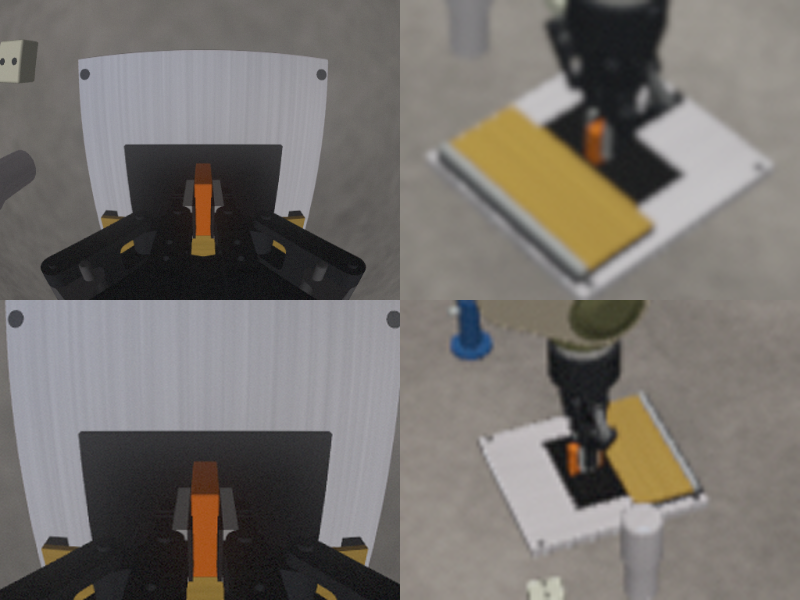

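Line is fully hidden under the lip, the flap looks shut and the strip is square and centred. Now I press.

```bash
python3 -m crank '[0.5,0,0,0.06,0,0.5,0,0,0.05,0,0.5,0,0,0.05,0,0.5,0,0,0.03,0,0.5,0,0,0.03,0,0.5,0,0,0,0,0.5,0,0,0,0,0.5,0,0,0,0]'; python3 -c "
from h import *
for i in range(4):
    optics.get_image('wrist');s=env.observe();print(np.round(s['ft_force'],1),np.round(s['wrist_torque'],2),np.round(s['position'],4))"
```

```text
time_s: 12.82
position: [0.5879, 0.1685, 0.0222]
tool_rot: [[-0.999, -0.049, 0.0], [-0.049, 0.999, -0.0], [-0.0, -0.0, -1.0]]
ft_force: [-4.7, 0.3, 7.4]
grip_width: 0.0087
gripper_force: 79.9
[-4.7 -0.2  8.5] [-0.07  0.6  -0.05] [0.588  0.1685 0.0222]
[-4.6 -0.5  7.5] [-0.07  0.71 -0.04] [0.588  0.1686 0.0222]
[-4.4 -0.8  7.9] [-0.1   0.62 -0.03] [0.588  0.1685 0.0222]
[-3.9 -0.6  7.2] [-0.12  0.6  -0.02] [0.588  0.1685 0.0222]
```

```bash
python3 -m crank '[0.5,0,0,0.02,0,0.5,0,0,0,0,0.5,0,0,0,0,0.5,0,0,0,0,0.5,0,0,0,0,0.5,0,0,0,0,0.5,0,0,0,0,0.5,0,0,0,0]'; python3 -c "
from h import *
for i in range(4):
    optics.get_image('wrist');s=env.observe();print(np.round(s['ft_force'],1),np.round(s['position'],4),s['gripper_force'])"
```

```text
time_s: 13.68
position: [0.588, 0.1686, 0.0222]
tool_rot: [[-0.999, -0.049, 0.0], [-0.049, 0.999, -0.0], [-0.0, -0.0, -1.0]]
ft_force: [-5.5, -0.1, 9.5]
grip_width: 0.0088
gripper_force: 80.0
[-5.4 -0.4  9.1] [0.588  0.1686 0.0222] 80.01065611839294
[-5.2 -0.5  9.6] [0.588  0.1685 0.0222] 80.01102089881897
[-5.5 -0.9  9.8] [0.588  0.1686 0.0222] 80.01059174537659
[-5.3 -0.6 10. ] [0.588  0.1686 0.0222] 80.01101016998291
```

```bash
python3 -c "
from rig import env
print(env.close_job())"
```

```text
the job is handed in; nothing more can be done
None
```

The job is handed in: the strip sits square under the flap, about 31 mm in by my measurements, with the whole white line hidden. The gripper is still holding the fin and pressing with about 10 N; in the last pictures, taken just before pressing, the flap was shut and nothing else had moved.

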